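# Jack up the press plate and hold it

### The job

Stand the bench jack on the bench in front of the press with its saddle centred under the marked lift point: the round lug with the raised ring, not the square one. Then push the jack's handle all the way down so that the jack lifts the plate, and finish while still holding the handle down, with the plate up on the saddle. Let the jack alone do the lifting: keep the gripper off the plate, and do not disturb the other things on the bench.

Things in the scene. Friction and masses are not known exactly. Their poses are not given: they have to be found in the camera images.
- jack: small grey bench jack, loose, 0.85 kg. Origin on its flat underside, straight below the saddle; own z up, own +y to its nose, own -y along its handle. Base 8 mm thick: 64 mm wide from 24 mm ahead of the origin to 81 mm behind, then 44 mm wide back to 170 mm behind. Square pump post 55 mm behind the origin, 36 mm wide (own x), 30 mm deep, 85 mm tall: grasp it across own x
- jack_grip (a point): centre of the jack's pump post, 65 mm above the jack's underside, 55 mm behind its origin (own -y); a good point to grasp
- saddle_top (a point): centre of the top of the jack's round steel saddle (30 mm across), 50 mm above the jack's underside when lowered; it rises straight up by 52 mm per rad of handle, 26 mm at the full stroke
- handle (a joint): angle of the jack's handle, rad: 0 = up (rest, sloping up and back from the post at 24 degrees), 0.5 = fully down at its stop. A spring returns it when let go. Hinge along own x, 76 mm behind the jack's origin, 45 mm above its underside. Pushing the paddle down takes about 3 N at first, up to about 12 N with the plate on the saddle; more only loads the stop
- paddle_top (a point): centre of the top face of the flat black paddle (36 mm wide, 50 mm long) at the end of the jack's handle, 115 mm from its hinge; about 97 mm above the bench with the handle up and about 41 mm with it fully down
- press: fixed flat press for link blanks, grey base block 190 x 150 mm, 58 mm high, its front 42 mm from the marked lift point. Origin on the bench straight below that point; own +y points from it into the press, own z up. In front (own -y) is free bench: the jack goes in from there, nose to the press, own axes of both parallel
- plate: steel plate on top of the press, 190 x 145 x 14 mm, about 2.4 kg; origin on its hinge, 200 mm behind the lift point. Two lugs stick out in front, undersides 60 mm above the bench, tops 77 mm at most: the marked one is round, 40 mm across, with a raised ring (32 mm) on top; the other, 100 mm to the press's +x of it, is square-ended, 36 mm wide, and not to be used
- lift_point (a point): marked lift point: centre of the flat underside of the round lug, below its ring; 60 mm above the bench with the plate down, about 76 mm with the jack at full stroke. It turns with the plate
- glue: bystander: white plastic glue bottle, 42 mm wide, 100 mm tall; origin at the centre of its underside
- cup: bystander: small open steel cup, 64 mm wide, 45 mm tall; origin at the centre of its underside
- pliers: bystander: pliers with black grips lying flat, 150 mm long, 12 mm high; origin at the centre of its underside
- tweezers: bystander: steel tweezers lying flat, 120 mm long, 6 mm high; origin at the centre of its underside
- pen: bystander: blue marker pen lying flat, 130 mm long, 12 mm high; origin at the centre of its underside
- jar: bystander: glass jar with steel cap, 60 mm wide, 70 mm tall; origin at the centre of its underside
- driver: bystander: screwdriver lying flat, 170 mm long, 26 mm high; origin at the centre of its underside
Things that resemble listed ones, but are neither listed nor needed, are in the scene too. What is shaped like the jack but blue is not meant.

How it is judged:
By the outcome, as a careful person would: the job done as asked, in the order asked, and still so for the second after the job is handed in, while the arm keeps its last pose, push and grip.
It also fails if it takes over 54 s, if anything falls off the work surface, if the arm or the gripper's body presses on something with over 40 N, if the wrist force passes 120 N, or if a joint passes its speed limit or range.

### The arm

A 7-joint arm with a two-finger parallel gripper is mounted at the origin on the work surface. World frame = base frame: x ahead of the robot, y to its left, z up, the work surface at z = 0. Lengths are in m, angles in rad, forces in N, time in s.
With the tool pointing down it reaches from about 0.425 to 0.975 m from the base axis. Payload 16.7 kg.
Tool frame: the origin (TCP) lies on the centre line of the jaws, within the pads' length; the fingertips stand 8 mm ahead of it and the grasp point (between the pads) lies 11 mm behind it; x points along the fingers, y is the direction in which the jaws open and shut, and the axes are right-handed (so a half turn about x gives the same grasp; the last joint's range is limited). The gripper opens to 85 mm and grips with 20 to 120 N. Pads are 22 mm wide; open, the fingers measure 114 mm over their backs; the gripper's body (76 mm by 85 mm) begins 54 mm behind the grasp point. The pads swing forward as they close: fully open they stand 13 mm farther back than shut.
Start: joints at [-1.369, 0.426, 0.074, 1.606, -0.034, 1.111, -0.067], TCP at [0.233, 0.634, 0.239] pointing down, gripper open.
Joint ranges: [-2.85, 2.85], [-0.5, 2.14], [-1.23, 1.37], [0.21, 2.46], [-1.02, 4.16], [0.16, 2.05], [-2.73, 2.73]. Speed limits (rad/s): [1.89, 1.89, 2.39, 2.39, 3.01, 3.01, 3.01].

### API

Orientations are given as a 3x3 rotation matrix whose columns are the frame's x, y, z axes.
In Python, from station import sense, read_camera, finish_job gives the robot as it stands.
- The arm moves only by the tool jog_arm, never from a script. Its argument "series" is a list of rows, each a list of 3 entries, a list of its own where there are three numbers: the turn, a rotation vector about the tool's x, y, z in rad, then the shift along the tool's x, y, z in m, then the closure in counts, from 0 (fully open) to 255 (shut). In form: [[[wx, wy, wz], [x, y, z], hand], ...]. A call has 1 to 8 rows; each row is the pose to reach, as a shift and turn from the pose commanded when the call began, along the tool's axes at that moment; what a row does not reach only later rows make up. A row lasts 1/8 s, in which the tool goes at most 62.5 mm and 10.7 degrees, less where a joint would pass 70% of its speed; a pose out of reach is approached as far as the arm can. A call with a gripper value outside its range is refused whole. The fingers move at their own pace and stop on an object; the grip force is fixed at half the most. Time passes only in rows, so rows that repeat a pose let the fingers close. It gives the time, the measured TCP pose, the force and the opening at its end, in the units of the state.
- sense(): the state, without advancing time (a new reading comes with each control period).
- read_camera(name): name is "side" or "top" or "wrist"; returns a dict with "color" (420x560x3 uint8, blue, green, red), "mtx" (3x3 intrinsics, pixels), "k1" (the pictures are not rectified: a ray, as slopes to the right and down, at radius r is drawn at 1 + k1 r^2 times it, then the intrinsics apply), "xyz" and "orientation" of the camera in the world; the wrist camera has in their place "hand_eye" (4x4, takes a point from camera to tool coordinates, whose origin is the TCP and whose axes are the tool frame's). Camera axes: x right, y down, z forward; pixel columns grow to the right and rows downward; lengths in m; the calibration is good to about 2 mm. A picture is of the moment at which its call begins: read the wrist's pose just before it. There is no depth.
- finish_job(): hands the job in, once; it reports no verdict.
The state is a dict: "time": time; "q": joint angles; "qd": joint speeds; "joint_torque": joint torques, N m; "position": TCP position; "ee_rot": TCP orientation; "wrist_force": force on the tool from outside, world axes, zero at the start; "ft_torque": the same for the moment, N m; "width": opening from 0.0 (shut) to 1.0 (fully open).
Only numpy, scipy, OpenCV 4.12 (cv2) and the standard library are available. Lean on these libraries where they do the work, as an engineer would, in place of code of your own. Each camera call takes 0.05 s, during which the arm holds its last target.

## Working session

There is one attempt and no reset: what is moved stays moved. The work goes in short steps, Python scripts to look and compute and a tool call to move; the robot and the scene stay as the last step left them, time stands still between calls to the robot, and variables do not carry over. Pictures are saved under pics/ and viewed, and the job is handed in when it is done.

Besides the shell and the picture viewer there is one more tool, called after ">>>" by a JSON object that holds its "name" and its "arguments", one argument or row to a line. jog_arm: Moves the arm, as the interface text tells. Its arguments: {"type":"object","properties":{"series":{"type":"array","items":{"type":"array"}}},"required":["series"]}

```bash
ls; mkdir -p pics; python3 - <<'E'
from station import sense, read_camera
import cv2, numpy as np, json
s=sense(); print(s)
for n in ["side","top","wrist"]:
    c=read_camera(n); cv2.imwrite(f"pics/{n}0.png",c["color"])
    print(n,{k:np.round(v,4).tolist() for k,v in c.items() if k!="color"})
E
```

```text
pics
{'time': 0.0, 'q': array([-1.3685151 ,  0.42667886,  0.07389693,  1.60665202, -0.03411456,
        1.1108034 , -0.06710629]), 'qd': array([-1.74971656e-04, -1.38751792e-03,  4.60198055e-04, -4.76950291e-04,
        2.01653440e-04,  3.45736866e-05, -2.03420420e-04]), 'joint_torque': array([-7.28140021e-04, -9.49811196e+01,  3.75958711e+00, -4.63506997e+01,
        1.90460397e-02,  9.90211149e-03, -8.86548401e-05]), 'position': array([0.23249228, 0.63324991, 0.23862756]), 'ee_rot': array([[-3.49051575e-04,  3.44652631e-01,  9.38730229e-01],
       [-1.23233420e-03,  9.38729425e-01, -3.44652794e-01],
       [-9.99999180e-01, -1.27713097e-03,  9.70622405e-05]]), 'wrist_force': array([ 0.10505423,  0.74168962, -0.05171948]), 'ft_torque': array([-0.07658481,  0.02209281,  0.02722389]), 'width': 0.999641795169533}
side {'mtx': [[413.3386, 0.0, 282.8894], [0.0, 413.3386, 206.1247], [0.0, 0.0, 1.0]], 'k1': 0.0407, 'xyz': [0.3912, 0.6711, 0.8325], 'orientation': [[-0.98, -0.1298, 0.1508], [-0.1984, 0.6946, -0.6915], [-0.015, -0.7076, -0.7065]]}
top {'mtx': [[434.3546, 0.0, 282.8109], [0.0, 434.3546, 210.8778], [0.0, 0.0, 1.0]], 'k1': -0.1025, 'xyz': [0.3707, -0.0758, 1.1684], 'orientation': [[0.0146, -0.9889, 0.1479], [-0.9999, -0.0144, 0.0019], [0.0003, -0.1479, -0.989]]}
wrist {'mtx': [[291.2332, 0.0, 279.1034], [0.0, 291.2332, 200.9647], [0.0, 0.0, 1.0]], 'k1': -0.0148, 'hand_eye': [[0.0003, -0.2743, 0.9616, -0.1352], [1.0, -0.0005, -0.0004, -0.0003], [0.0006, 0.9616, 0.2743, -0.0697], [0.0, 0.0, 0.0, 1.0]]}
```

View pics/side0.png

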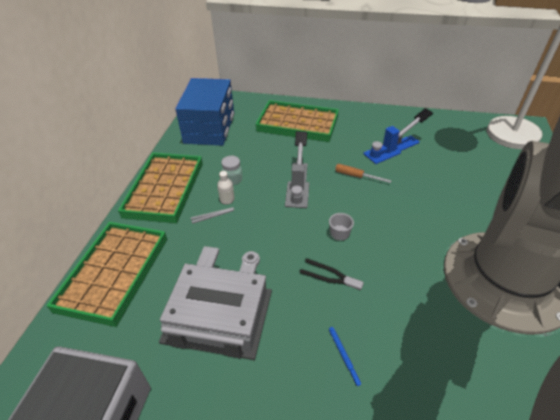

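View pics/top0.png

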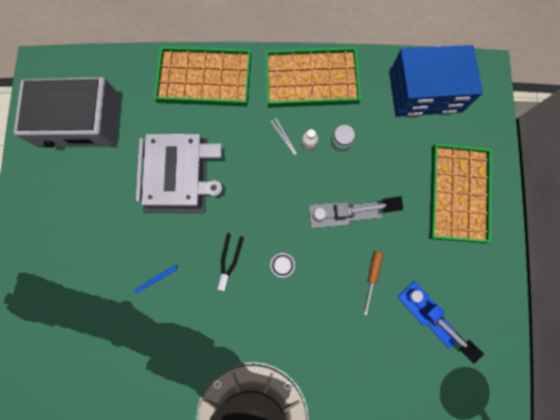

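View pics/wrist0.png

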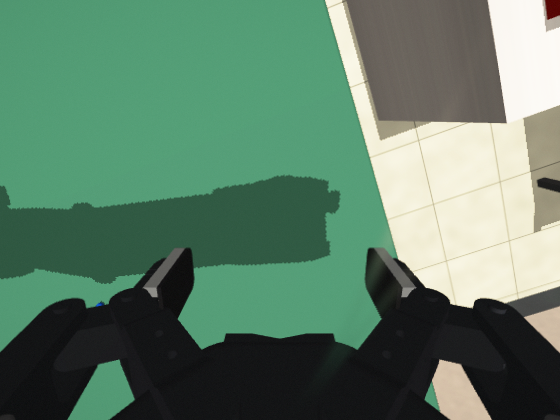

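The grey jack has its saddle at top (320,213) and its paddle at (393,205). The look-alike is the blue jack at (417,296), which is ruled out by its colour. The round ringed lug is at top (213,188), and the square one at (210,150) is not to be used. I'll check both choices in close crops.

```bash
cat > h.py <<'E'
import numpy as np, cv2
from station import sense, read_camera
def pose(c, s=None):
    if "xyz" in c: return np.array(c["orientation"]),np.array(c["xyz"])
    H=np.array(c["hand_eye"]);R=np.array(s["ee_rot"]);p=np.array(s["position"])
    return R@H[:3,:3], p+R@H[:3,3]
def dist(c): return np.array([c["k1"],0,0,0,0.])
def proj(c,P,s=None):
    R,t=pose(c,s); P=np.atleast_2d(P).astype(float)
    rv=cv2.Rodrigues(R.T)[0]
    return cv2.projectPoints(P,rv,-R.T@t,np.array(c["mtx"]),dist(c))[0][:,0]
def onz(c,uv,z,s=None):
    R,t=pose(c,s); n=cv2.undistortPoints(np.array([[uv]],float),np.array(c["mtx"]),dist(c))[0,0]
    d=R@np.array([n[0],n[1],1]); return t+d*(z-t[2])/d[2]
def crop(c,x0,y0,x1,y1,f,name):
    cv2.imwrite("pics/"+name,cv2.resize(c["color"][y0:y1,x0:x1],None,fx=f,fy=f,interpolation=cv2.INTER_CUBIC))
E
python3 - <<'E'
from h import *
t=read_camera("top");sd=read_camera("side")
crop(t,300,180,420,240,6,"c1.png");crop(t,130,120,250,220,6,"c2.png")
crop(sd,270,120,330,220,6,"c3.png");crop(sd,150,235,290,355,5,"c4.png")
for n,c in(("t",t),("s",sd)):
    import pickle; pickle.dump(c,open(n+".pkl","wb"))
E
```

```text
(no output)
```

View pics/c1.png

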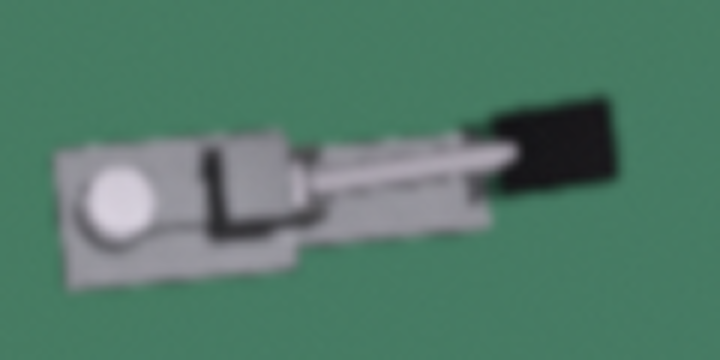

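View pics/c2.png

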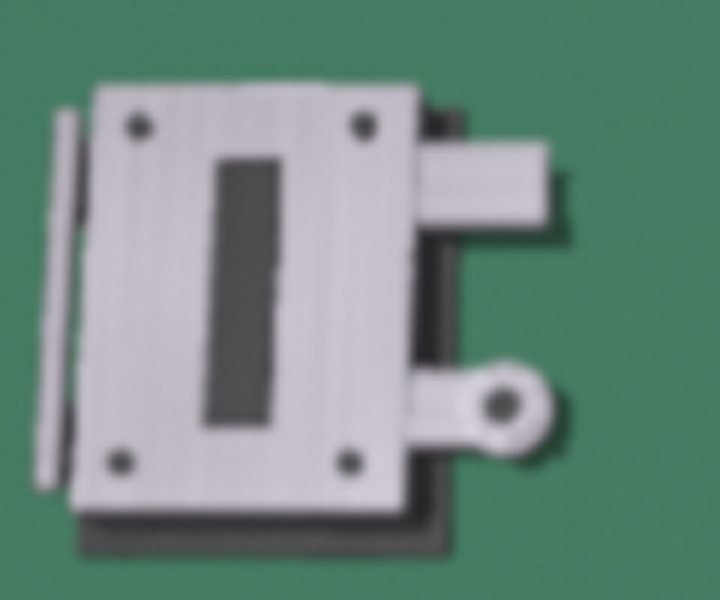

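View pics/c3.png

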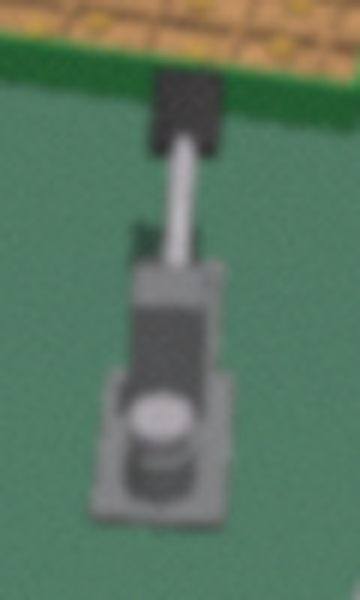

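View pics/c4.png

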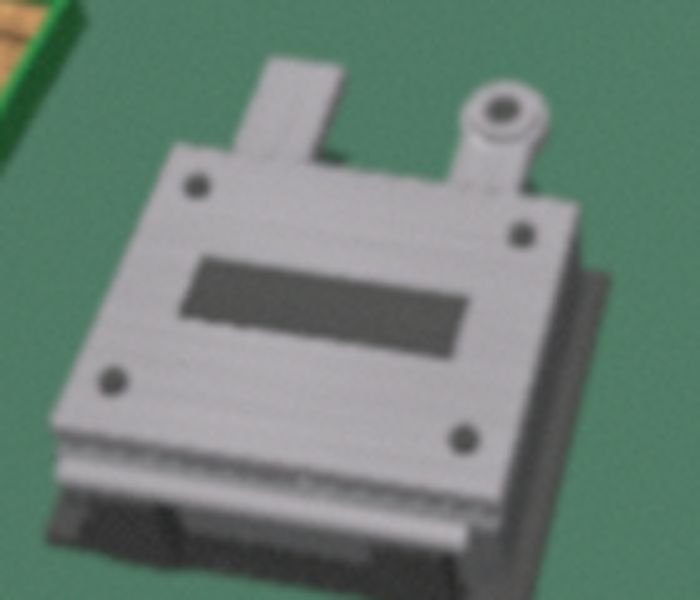

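```bash
cat > fit.py <<'E'
from h import *
import pickle
from scipy.optimize import least_squares
t=pickle.load(open("t.pkl","rb"));sd=pickle.load(open("s.pkl","rb"))
T=lambda u,v,x0,y0,f:((u+.5)/f-.5+x0,(v+.5)/f-.5+y0)
a=lambda u,v:T(u,v,300,180,6); b=lambda u,v:T(u,v,270,120,6)
c=lambda u,v:T(u,v,130,120,6); d=lambda u,v:T(u,v,150,235,5)
K=[(t,a(121,200),(0,0,.05)),(t,a(55,152),(.032,.024,.008)),(t,a(68,290),(-.032,.024,.008)),(t,a(297,266),(-.032,-.081,.008)),(t,a(490,228),(-.022,-.17,.008)),(t,a(284,131),(.032,-.081,.008)),
(sd,b(162,418),(0,0,.05)),(sd,b(92,517),(.032,.024,.008)),(sd,b(224,525),(-.032,.024,.008)),(sd,b(232,374),(-.032,-.081,.008))]
def res(p,r=False):
    R=np.array([[np.cos(p[2]),-np.sin(p[2]),0],[np.sin(p[2]),np.cos(p[2]),0],[0,0,1]])
    return np.concatenate([proj(k[0],R@np.array(k[2])+[p[0],p[1],0])[0]-k[1] for k in K])
f=least_squares(res,[.3,-.1,0],loss="soft_l1");print("jack",f.x,np.degrees(f.x[2]));print(res(f.x).reshape(-1,2).round(1))
print("lug top",onz(t,c(503,405),.077),"side",onz(sd,d(503,108),.077))
def line(n,cam,p,q,z):
    A,B=onz(cam,p,z),onz(cam,q,z);v=B-A;print(n,A.round(4),B.round(4),"len",np.hypot(*v[:2]).round(4),"ang",np.degrees(np.arctan2(v[1],v[0])).round(2))
line("front t",t,c(405,512),c(422,86),.074)
line("left t",t,c(72,510),c(97,86),.074)
line("sideE t",t,c(405,512),c(72,510),.074)
line("sideE2 t",t,c(422,86),c(97,86),.074)
line("holes t f",t,c(349,463),c(364,127),.074)
line("holes t b",t,c(120,463),c(139,127),.074)
line("front s",sd,d(579,205),d(177,146),.074)
line("back s",sd,d(497,500),d(52,428),.074)
line("holes s f",sd,d(521,236),d(197,186),.074)
line("holes s b",sd,d(463,440),d(112,381),.074)
line("sideL s",sd,d(579,205),d(497,500),.074)
line("sideR s",sd,d(177,146),d(52,428),.074)
line("holes s l",sd,d(521,236),d(463,440),.074)
line("holes s r",sd,d(197,186),d(112,381),.074)
line("sqlug end t",t,c(548,226),c(550,145),.074)
for n,uv,z in(("cup",(282,265),.045),("jar",(344,136),.07),("glue",(310,138),.1),("driver",(373,280),.01),("tray",(435,240),.02),("pliers tip",(222,288),.01),("plier",(243,238),.01),("tweezer",(295,153),.003),("glue",(311,150),0)):print(n,onz(t,uv,z).round(3))
E
python3 fit.py
```

```text
jack [ 0.53370872 -0.16909999  0.10681551] 6.12007800056537
[[-0.3  0.1]
 [-0.7 -0.5]
 [-0.4 -0.1]
 [ 0.1  0.3]
 [-0.  -0.1]
 [-0.4 -0.5]
 [ 0.2 -0.5]
 [-0.2 -0.9]
 [ 0.4 -1. ]
 [ 0.9 -0.5]]
lug top [0.59310338 0.10539525 0.077     ] side [0.59417002 0.1059853  0.077     ]
front t [0.5466 0.1462 0.074 ] [0.7363 0.1477 0.074 ] len 0.1897 ang 0.46
left t [0.5455 0.291  0.074 ] [0.7356 0.293  0.074 ] len 0.1901 ang 0.6
sideE t [0.5466 0.1462 0.074 ] [0.5455 0.291  0.074 ] len 0.1449 ang 90.45
sideE2 t [0.7363 0.1477 0.074 ] [0.7356 0.293  0.074 ] len 0.1453 ang 90.27
holes t f [0.5675 0.1713 0.074 ] [0.7173 0.1724 0.074 ] len 0.1498 ang 0.41
holes t b [0.5663 0.2712 0.074 ] [0.7167 0.2727 0.074 ] len 0.1505 ang 0.57
front s [0.5479 0.1501 0.074 ] [0.7358 0.1525 0.074 ] len 0.1879 ang 0.72
back s [0.5476 0.2935 0.074 ] [0.7337 0.2967 0.074 ] len 0.1861 ang 0.98
holes s f [0.5692 0.1709 0.074 ] [0.7188 0.1719 0.074 ] len 0.1496 ang 0.39
holes s b [0.5678 0.2708 0.074 ] [0.7181 0.2719 0.074 ] len 0.1503 ang 0.41
sideL s [0.5479 0.1501 0.074 ] [0.5476 0.2935 0.074 ] len 0.1433 ang 90.12
sideR s [0.7358 0.1525 0.074 ] [0.7337 0.2967 0.074 ] len 0.1442 ang 90.83
holes s l [0.5692 0.1709 0.074 ] [0.5678 0.2708 0.074 ] len 0.0999 ang 90.78
holes s r [0.7188 0.1719 0.074 ] [0.7181 0.2719 0.074 ] len 0.1 ang 90.43
sqlug end t [0.6732 0.0895 0.074 ] [0.7098 0.0901 0.074 ] len 0.0366 ang 0.9
cup [ 0.398 -0.074  0.045]
jar [ 0.737 -0.232  0.07 ]
glue [ 0.72  -0.141  0.1  ]
driver [ 0.362 -0.316  0.01 ]
tray [ 0.469 -0.483  0.02 ]
pliers tip [0.336 0.084 0.01 ]
plier [0.469 0.032 0.01 ]
tweezer [ 0.708 -0.105  0.003]
glue [ 0.718 -0.15   0.   ]
```

```bash
cat > plan.py <<'E'
from h import *
from scipy.spatial.transform import Rotation as Ro
def plan(P,yaw):  # yaw: angle of tool y in world, tool pointing down
    s=sense();R=np.array(s["ee_rot"])
    y=np.array([np.cos(yaw),np.sin(yaw),0]);x=np.array([0,0,-1.]);G=np.c_[x,y,np.cross(x,y)]
    print("t",round(s["time"],2),"pos",s["position"].round(4),"yawdeg",np.degrees(np.arctan2(R[1,1],R[0,1])).round(2),"q",s["q"].round(2),"F",s["wrist_force"].round(1),"w",round(s["width"],3))
    print("turn",Ro.from_matrix(R.T@G).as_rotvec().round(4),"shift",(R.T@(np.array(P)-s["position"])).round(4))
E
python3 -c "
from plan import *
plan([.55,.25,.24],.5)"
```

```text
t 0.25 pos [0.2326 0.6335 0.239 ] yawdeg 69.84 q [-1.37  0.43  0.07  1.61 -0.03  1.11 -0.07] F [0.6 0.4 0.2] w 1.002
turn [7.19e-01 2.00e-04 5.00e-04] shift [-0.0008 -0.2506  0.4301]
```

>>> {"name": "jog_arm", "arguments": {
  "series": [
    [[0.09,0,0],[0,-0.031,0.054],0],
    [[0.18,0,0],[0,-0.062,0.108],0],
    [[0.27,0,0],[0,-0.094,0.161],0],
    [[0.36,0,0],[0,-0.125,0.215],0],
    [[0.45,0,0],[0,-0.157,0.269],0],
    [[0.54,0,0],[0,-0.188,0.323],0],
    [[0.63,0,0],[0,-0.219,0.376],0],
    [[0.72,0,0],[0,-0.25,0.43],0]
  ]
}}

```text
time: 1.25
position: [0.5511, 0.2492, 0.2395]
ee_rot: [[0.0, 0.879, 0.476], [0.0, 0.476, -0.879], [-1.0, 0.0, -0.0]]
wrist_force: [0.8, 0.9, -0.4]
width: 0.999
```

```bash
python3 -c "
from plan import *
plan([.5396,-.2238,.2],.107)"
```

```text
t 1.25 pos [0.5511 0.2492 0.2395] yawdeg 28.43 q [-0.84  0.33  0.39  1.79 -0.14  1.06  0.1 ] F [ 0.8  0.9 -0.4] w 0.999
turn [ 3.893e-01 -3.000e-04 -3.000e-04] shift [ 0.0393 -0.2353  0.4104]
```

>>> {"name": "jog_arm", "arguments": {
  "series": [
    [[0.05,0,0],[0.005,-0.03,0.052],0],
    [[0.1,0,0],[0.01,-0.06,0.103],0],
    [[0.15,0,0],[0.015,-0.09,0.154],0],
    [[0.2,0,0],[0.02,-0.12,0.205],0],
    [[0.25,0,0],[0.025,-0.15,0.257],0],
    [[0.3,0,0],[0.03,-0.18,0.308],0],
    [[0.35,0,0],[0.035,-0.21,0.359],0],
    [[0.39,0,0],[0.039,-0.235,0.41],0]
  ]
}}

```text
time: 2.25
position: [0.5396, -0.2236, 0.2003]
ee_rot: [[0.0, 0.994, 0.107], [0.0, 0.107, -0.994], [-1.0, 0.0, -0.0]]
wrist_force: [0.8, 0.4, 0.4]
width: 0.998
```

```bash
python3 -c "
from plan import *
plan([.5396,-.2238,.054],.107)
s=sense();c=read_camera('wrist')
J=[(0,0,.05),(.032,.024,.008),(-.032,.024,.008),(-.032,-.081,.008),(.032,-.081,.008),(.018,-.04,.085),(-.018,-.04,.085),(-.018,-.07,.085),(.018,-.07,.085)]
p=.107;R=np.array([[np.cos(p),-np.sin(p),0],[np.sin(p),np.cos(p),0],[0,0,1]])
im=c['color'].copy()
cv2.imwrite('pics/w1raw.png',im)
for q in proj(c,(R@np.array(J).T).T+[.5337,-.1691,0],s): cv2.circle(im,tuple(int(round(v)) for v in q),2,(0,0,255),-1)
cv2.imwrite('pics/w1.png',im)
"
```

```text
t 2.25 pos [ 0.5396 -0.2236  0.2003] yawdeg 6.16 q [-0.22  0.37  0.63  1.88 -0.26  0.97  0.64] F [0.8 0.4 0.4] w 0.998
turn [ 0.0005 -0.0001 -0.0003] shift [ 0.1463 -0.      0.0003]
```

View pics/w1.png

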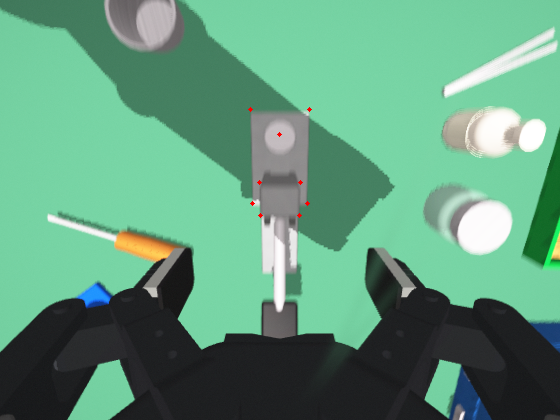

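The wrist picture shows the grey jack with my model points on it: saddle (279,134) and post top (260–300, 183–215). They agree to about 1 px, so I'm descending onto the post.

>>> {"name": "jog_arm", "arguments": {
  "series": [
    [[0,0,0],[0.03,0,0],0],
    [[0,0,0],[0.065,0,0],0],
    [[0,0,0],[0.1,0,0],0],
    [[0,0,0],[0.125,0,0],0],
    [[0,0,0],[0.14,0,0],0],
    [[0,0,0],[0.146,0,0],0],
    [[0,0,0],[0.146,0,0],100],
    [[0,0,0],[0.146,0,0],255]
  ]
}}

```text
time: 3.3
position: [0.5404, -0.2219, 0.0551]
ee_rot: [[0.001, 0.994, 0.109], [-0.0, 0.109, -0.994], [-1.0, 0.001, 0.0]]
wrist_force: [0.7, 0.2, 0.3]
width: 0.603
```

>>> {"name": "jog_arm", "arguments": {
  "series": [
    [[0,0,0],[0,0,0],255],
    [[0,0,0],[0,0,0],255],
    [[0,0,0],[0,0,0],255],
    [[0,0,0],[0,0,0],255],
    [[0,0,0],[0,0,0],255]
  ]
}}

```text
time: 3.92
position: [0.5402, -0.2218, 0.0551]
ee_rot: [[0.001, 0.994, 0.109], [0.0, 0.109, -0.994], [-1.0, 0.001, 0.0]]
wrist_force: [-2.9, 1.1, 7.3]
width: 0.419
```

```bash
python3 -c "
from plan import *
plan([.594,.0,.058],.009)
for n in ('top','wrist'):
  c=read_camera(n);cv2.imwrite('pics/g_%s.png'%n,c['color'])
"
```

```text
t 3.92 pos [ 0.5402 -0.2218  0.0551] yawdeg 6.24 q [-0.11  0.56  0.51  1.98 -0.42  0.71  0.76] F [-2.9  1.1  7.3] w 0.419
turn [ 0.0998 -0.     -0.0009] shift [-0.0028  0.0776 -0.2146]
```

View pics/g_wrist.png

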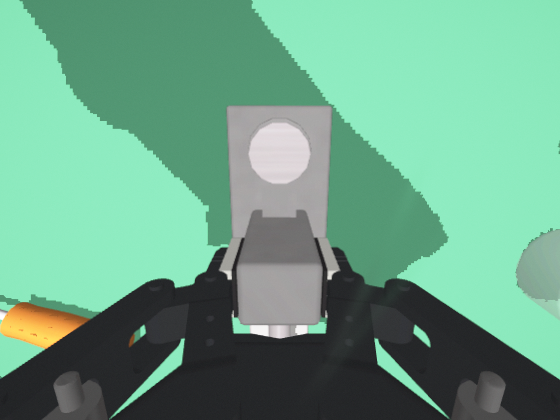

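```bash
python3 -c "
from plan import *
s=sense();c=read_camera('wrist')
P=onz(c,(279.5,151.5),.05,s);R=np.array(s['ee_rot']);print(P,(P-s['position'])@R)
a=onz(c,(228,107),.008,s);b=onz(c,(330,107),.008,s);print(a,b,np.degrees(np.arctan2((b-a)[1],(b-a)[0])),(a+b)/2-P, np.hypot(*(b-a)[:2]))
"
```

```text
[ 0.53419026 -0.16827571  0.05      ] [ 0.00512611 -0.00014125 -0.05384391]
[ 0.5013641  -0.14993116  0.008     ] [ 0.56192474 -0.14334766  0.008     ] 6.204215589585067 [-0.00254584  0.0216363  -0.042     ] 0.06091743339649067
```

>>> {"name": "jog_arm", "arguments": {
  "series": [
    [[0,0,0],[-0.003,0,0],255],
    [[0,0,0],[-0.006,0,0],255],
    [[0.02,0,0],[-0.006,0.01,-0.025],255],
    [[0.04,0,0],[-0.006,0.025,-0.055],255],
    [[0.06,0,0],[-0.006,0.04,-0.09],255],
    [[0.08,0,0],[-0.006,0.055,-0.125],255],
    [[0.1,0,0],[-0.006,0.065,-0.15],255],
    [[0.1,0,0],[-0.006,0.072,-0.165],255]
  ]
}}

```text
time: 5.08
position: [0.5937, -0.0482, 0.0602]
ee_rot: [[-0.0, 1.0, 0.011], [0.0, 0.011, -1.0], [-1.0, -0.0, -0.0]]
wrist_force: [0.6, -0.2, -8.0]
width: 0.415
```

```bash
python3 -c "
from plan import *
plan([.594,.0515,.058],.009)
s=sense();c=read_camera('wrist');cv2.imwrite('pics/m_wrist.png',c['color'])
c=read_camera('side');crop(c,150,120,360,300,3.5,'m_side.png')
"
```

```text
t 5.08 pos [ 0.5937 -0.0482  0.0602] yawdeg 0.61 q [-0.44  0.58  0.55  1.95 -0.44  0.73  0.38] F [ 0.6 -0.2 -8. ] w 0.415
turn [ 0.0017 -0.0002  0.0004] shift [ 0.0022  0.0014 -0.0997]
```

View pics/m_wrist.png

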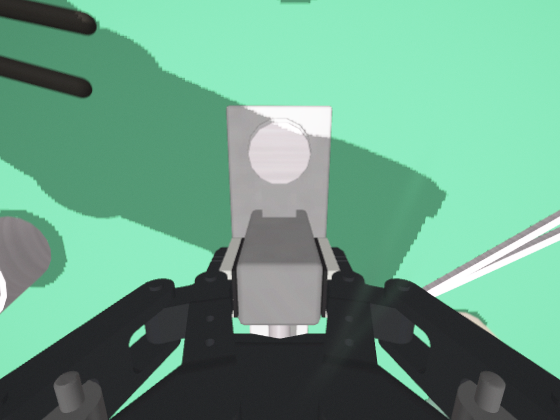

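View pics/m_side.png

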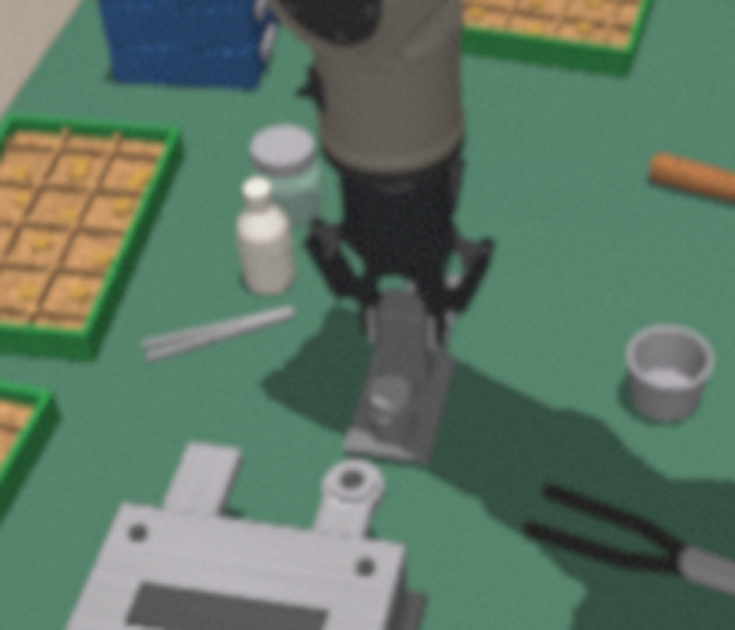

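>>> {"name": "jog_arm", "arguments": {
  "series": [
    [[0,0,0],[0.001,0,-0.015],255],
    [[0,0,0],[0.001,0,-0.03],255],
    [[0,0,0],[0.001,0,-0.04],255],
    [[0,0,0],[0.001,0,-0.05],255]
  ]
}}

```text
time: 5.68
position: [0.5931, 0.0007, 0.0594]
ee_rot: [[0.0, 1.0, 0.009], [-0.0, 0.009, -1.0], [-1.0, 0.0, 0.0]]
wrist_force: [-0.3, -0.2, -7.6]
width: 0.412
```

```bash
python3 -c "
from plan import *
plan([.594,.0515,.058],.009)
s=sense();c=read_camera('wrist');cv2.imwrite('pics/m2_wrist.png',c['color'])
"
```

```text
t 5.67 pos [0.5931 0.0007 0.0594] yawdeg 0.52 q [-0.53  0.58  0.55  1.95 -0.44  0.73  0.29] F [-0.3 -0.2 -7.6] w 0.412
turn [ 0.0001  0.0001 -0.0001] shift [ 0.0014  0.0014 -0.0508]
```

View pics/m2_wrist.png

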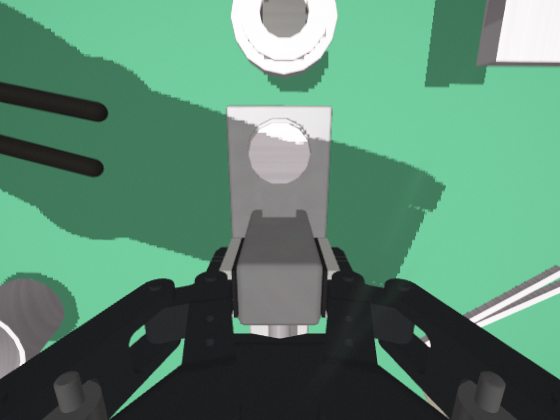

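```bash
python3 -c "
from plan import *
s=sense();c=read_camera('wrist')
R=np.array(s['ee_rot'])
for uv,z in(((284.5,12.5),.077),((285,73.5),.074),((232,18),.074),((337,18),.074),((279.5,151.5),.0545)):
  P=onz(c,uv,z,s);print(uv,P.round(4),((P-s['position'])@R).round(4))
im=c['color'][0:90,200:370];cv2.imwrite('pics/lug.png',cv2.resize(im,None,fx=4.5,fy=4.5))
for P in ([.5935,.1057],[.5935,.1047],[.595,.1057]):
  print(P,proj(c,np.array([[*P,.077],[P[0],P[1]-.02,.074],[P[0]-.02,P[1],.074],[P[0]+.02,P[1],.074]]),s).round(1).tolist())
"
```

```text
(284.5, 12.5) [0.5936 0.1078 0.077 ] [-0.0177  0.0016 -0.1055]
(285, 73.5) [0.5942 0.088  0.074 ] [-0.0147  0.002  -0.0857]
(232, 18) [0.5745 0.1068 0.074 ] [-0.0147 -0.0176 -0.1047]
(337, 18) [0.613  0.1072 0.074 ] [-0.0147  0.021  -0.1047]
(279.5, 151.5) [0.5924 0.0562 0.0545] [ 0.0048 -0.0001 -0.0539]
[0.5935, 0.1057] [[284.0, 19.2], [283.2, 80.0], [229.5, 21.4], [338.2, 22.6]]
[0.5935, 0.1047] [[284.0, 22.3], [283.1, 82.8], [229.6, 24.4], [338.0, 25.6]]
[0.595, 0.1057] [[288.2, 19.3], [287.0, 80.0], [233.6, 21.4], [342.2, 22.6]]
```

View pics/lug.png

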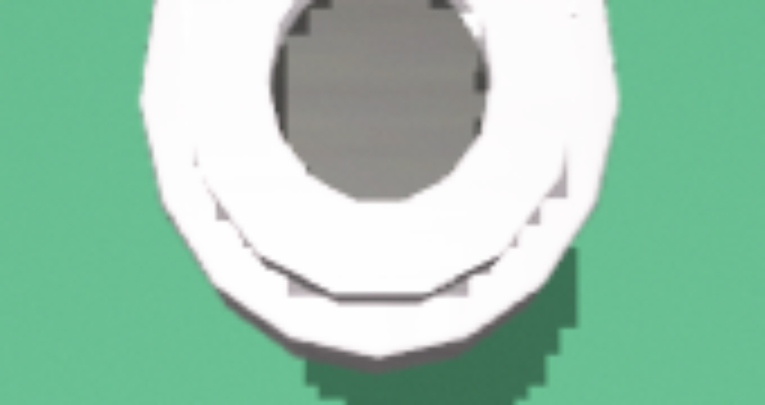

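```bash
python3 -c "
from plan import *
s=sense();c=read_camera('wrist')
im=c['color'].copy();R=np.array(s['ee_rot']);
im=cv2.resize(im[90:250,210:350],None,fx=5,fy=5,interpolation=cv2.INTER_NEAREST);
a=np.linspace(0,6.28,60)
for yy,col in((-.0540,(0,0,255)),(-.055,(255,0,0))):
  C=s['position']+R@np.array([0,0,yy]);C[2]=.0543
  for q in proj(c,C+.015*np.c_[np.cos(a),np.sin(a),0*a],s): cv2.circle(im,(int((q[0]-210+.5)*5),int((q[1]-90+.5)*5)),1,col,-1)
cv2.imwrite('pics/sad.png',im)
"
```

```text
(no output)
```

View pics/sad.png

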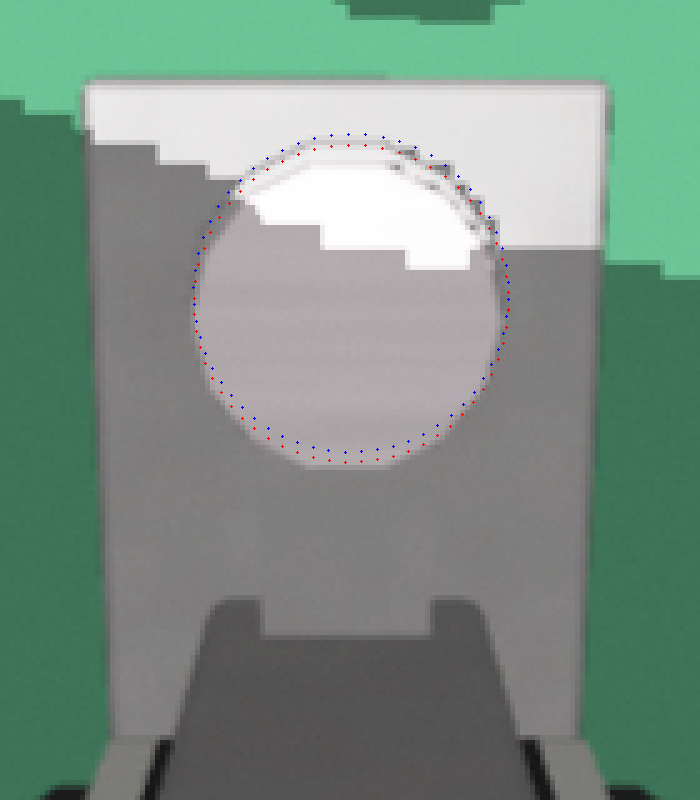

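>>> {"name": "jog_arm", "arguments": {
  "series": [
    [[0,0,0],[0,0.0005,-0.012],255],
    [[0,0,0],[0,0.0017,-0.024],255],
    [[0,0,0],[0,0.0017,-0.036],255],
    [[0,0,0],[0,0.0017,-0.046],255],
    [[0,0,0],[0,0.0017,-0.0515],255],
    [[0,0,0],[0,0.0017,-0.0515],255]
  ]
}}

```text
time: 6.58
position: [0.5943, 0.0521, 0.0593]
ee_rot: [[-0.0, 1.0, 0.01], [-0.0, 0.01, -1.0], [-1.0, -0.0, 0.0]]
wrist_force: [0.3, -0.1, -7.6]
width: 0.416
```

```bash
python3 -c "
from plan import *
plan([.5944,.0521,.0551],.009)
s=sense();c=read_camera('wrist');cv2.imwrite('pics/m3_wrist.png',c['color'])
"
```

```text
t 6.58 pos [0.5943 0.0521 0.0593] yawdeg 0.55 q [-0.61  0.58  0.55  1.95 -0.44  0.73  0.21] F [ 0.3 -0.1 -7.6] w 0.416
turn [0.0006 0.     0.0001] shift [ 0.0042  0.0001 -0.    ]
```

View pics/m3_wrist.png

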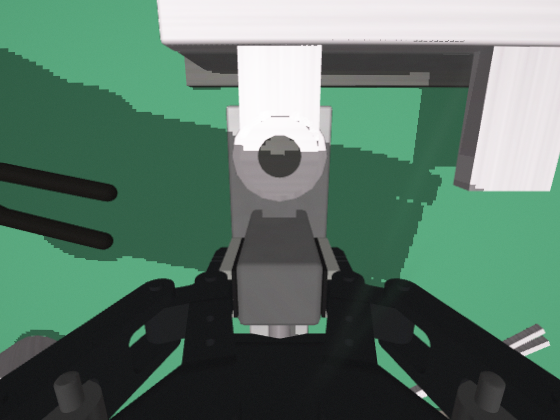

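>>> {"name": "jog_arm", "arguments": {
  "series": [
    [[0,0,0],[0.002,0,0],255],
    [[0,0,0],[0.0035,0,0],255],
    [[0,0,0],[0.0042,0,0],255],
    [[0,0,0],[0.0044,0,0],255]
  ]
}}

```text
time: 7.12
position: [0.5942, 0.0513, 0.0552]
ee_rot: [[-0.0, 1.0, 0.009], [0.0, 0.009, -1.0], [-1.0, -0.0, -0.0]]
wrist_force: [-5.9, -1.5, 5.4]
width: 0.417
```

>>> {"name": "jog_arm", "arguments": {
  "series": [
    [[0,0,0],[0,0,-0.001],255],
    [[0,0,0],[0,0,-0.001],255]
  ]
}}

```text
time: 7.38
position: [0.5944, 0.0518, 0.0552]
ee_rot: [[0.0, 1.0, 0.008], [-0.001, 0.008, -1.0], [-1.0, 0.0, 0.001]]
wrist_force: [-2.9, -3.7, 0.3]
width: 0.416
```

Next I open the fingers and back straight up.

>>> {"name": "jog_arm", "arguments": {
  "series": [
    [[0,0,0],[0,0,0],60],
    [[0,0,0],[0,0,0],20],
    [[0,0,0],[0,0,0],20],
    [[0,0,0],[-0.01,0,0],20],
    [[0,0,0],[-0.03,0,0],20],
    [[0,0,0],[-0.06,0,0],20],
    [[0,0,0],[-0.1,0,0],20],
    [[0,0,0],[-0.13,0,0],20]
  ]
}}

```text
time: 8.38
position: [0.5948, 0.0524, 0.188]
ee_rot: [[0.002, 1.0, 0.008], [0.001, 0.008, -1.0], [-1.0, 0.002, -0.001]]
wrist_force: [-0.2, 0.1, 0.2]
width: 0.922
```

```bash
cat > ov.py <<'E'
from plan import *
import sys
n=sys.argv[1];ox,oy,yaw=.5937,.1059,.009
plan([ox+.18*np.sin(yaw),oy-.18,.2],yaw)
J=[(.032,.024,.008),(-.032,.024,.008),(-.032,-.081,.008),(.032,-.081,.008),(.018,-.04,.085),(-.018,-.04,.085),(-.018,-.07,.085),(.018,-.07,.085),(-.022,-.17,.008),(.022,-.17,.008),(0,0,.077)]
R=np.array([[np.cos(yaw),-np.sin(yaw),0],[np.sin(yaw),np.cos(yaw),0],[0,0,1]])
Q=(R@np.array(J).T).T+[ox,oy,0]
for cam in("wrist","top","side"):
    s=sense();c=read_camera(cam);im=c["color"];uv=proj(c,Q,s)
    w=(0,0,560,420,1) if cam=="wrist" else ((180,140,300,230,6) if cam=="top" else (190,170,310,290,5))
    x0,y0,x1,y1,f=w
    o=cv2.resize(im[y0:y1,x0:x1],None,fx=f,fy=f,interpolation=cv2.INTER_CUBIC)
    for q in uv: cv2.circle(o,(int((q[0]-x0+.5)*f),int((q[1]-y0+.5)*f)),2,(0,0,255),-1)
    cv2.imwrite(f"pics/{n}_{cam}.png",o)
E
python3 ov.py r
```

```text
t 8.38 pos [0.5948 0.0524 0.188 ] yawdeg 0.49 q [-0.71  0.41  0.67  1.87 -0.31  0.96  0.1 ] F [-0.2  0.1  0.2] w 0.922
turn [-0.0005 -0.0006 -0.0019] shift [-0.0121 -0.0005  0.1265]
```

View pics/r_wrist.png

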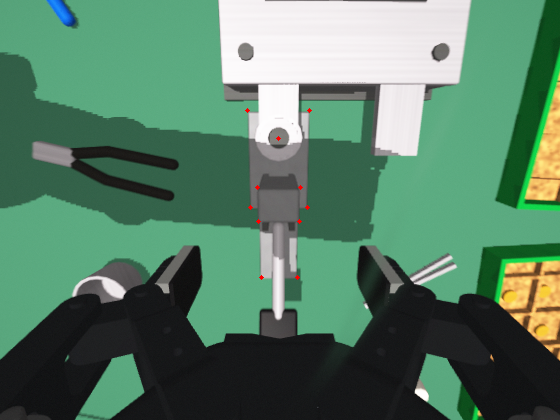

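View pics/r_top.png

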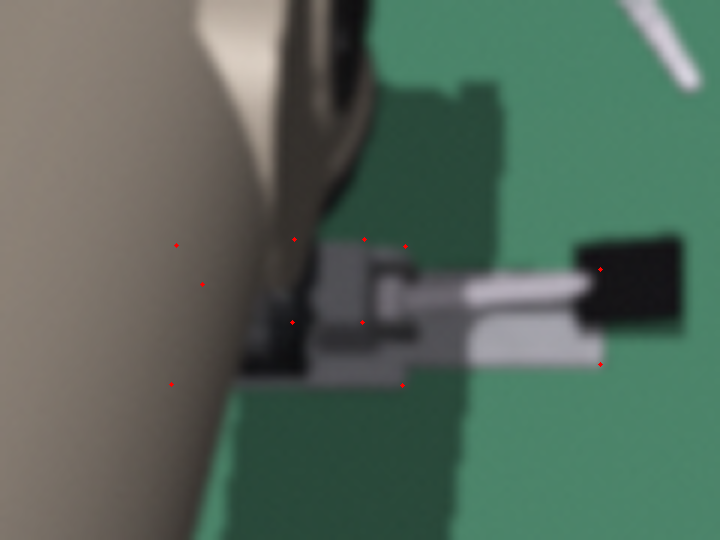

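View pics/r_side.png

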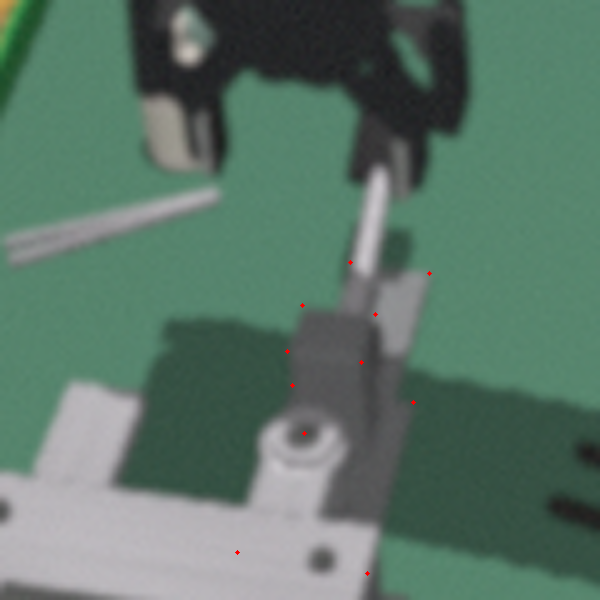

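>>> {"name": "jog_arm", "arguments": {
  "series": [
    [[0,0,0],[0,0,0.03],255],
    [[0,0,0],[0,-0.0005,0.07],255],
    [[0,0,0],[0,-0.0005,0.105],255],
    [[0,0,0],[0.01,-0.0005,0.124],255],
    [[0,0,0],[0.03,-0.0005,0.124],255],
    [[0,0,0],[0.05,-0.0005,0.124],255],
    [[0,0,0],[0.055,-0.0005,0.124],255]
  ]
}}

```text
time: 9.4
position: [0.594, -0.0702, 0.1279]
ee_rot: [[-0.003, 1.0, 0.01], [-0.0, 0.01, -1.0], [-1.0, -0.003, 0.0]]
wrist_force: [-0.6, -0.1, 0.1]
width: -0.006
```

```bash
python3 ov.py p
```

```text
t 9.4 pos [ 0.594  -0.0702  0.1279] yawdeg 0.59 q [-0.47  0.5   0.64  1.91 -0.38  0.86  0.37] F [-0.6 -0.1  0.1] w -0.006
turn [0.0013 0.     0.0029] shift [-0.0721  0.001   0.004 ]
```

View pics/p_wrist.png

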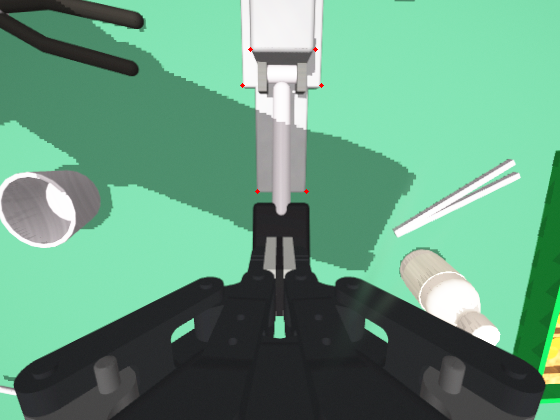

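View pics/p_side.png

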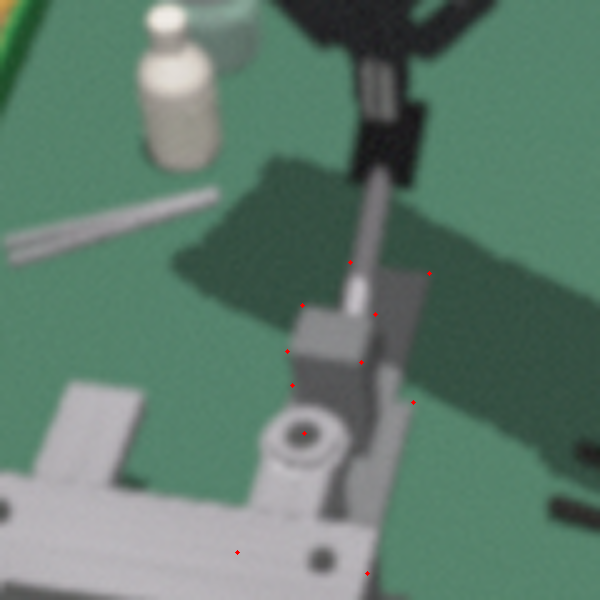

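View pics/p_top.png

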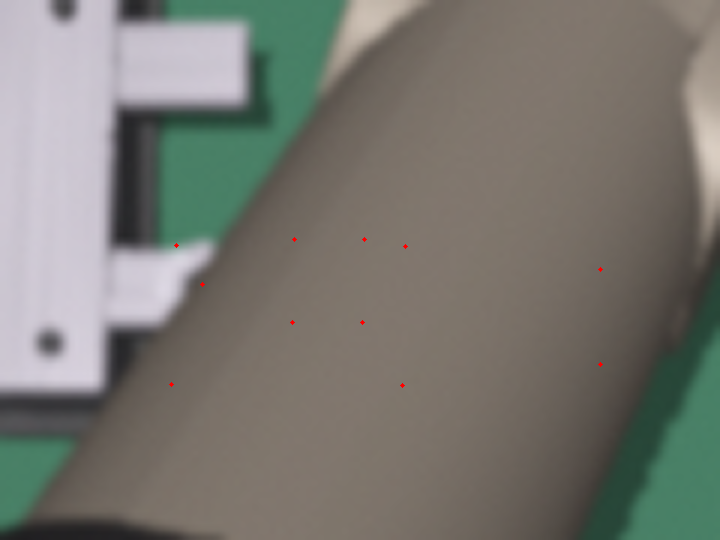

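>>> {"name": "jog_arm", "arguments": {
  "series": [
    [[0,0,0],[0.012,0.001,0],255],
    [[0,0,0],[0.02,0.001,0.001],255],
    [[0,0,0],[0.026,0.001,0.003],255],
    [[0,0,0],[0.032,0.001,0.005],255],
    [[0,0,0],[0.038,0.001,0.007],255],
    [[0,0,0],[0.044,0.001,0.008],255]
  ]
}}

```text
time: 10.3
position: [0.5961, -0.0798, 0.0857]
ee_rot: [[0.0, 1.0, 0.009], [-0.0, 0.009, -1.0], [-1.0, 0.0, 0.0]]
wrist_force: [-1.5, -1.9, 3.7]
width: 0.002
```

```bash
python3 ov.py u
```

```text
t 10.3 pos [ 0.5961 -0.0798  0.0857] yawdeg 0.49 q [-0.42  0.56  0.59  1.93 -0.43  0.79  0.42] F [-1.5 -1.9  3.7] w 0.002
turn [-0.0005  0.0003 -0.0003] shift [-0.1143 -0.0007 -0.0057]
```

View pics/u_wrist.png

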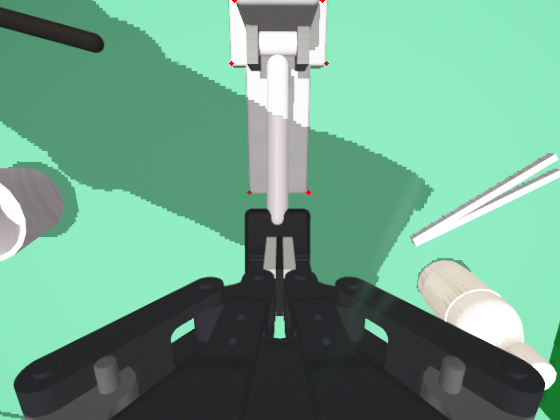

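View pics/u_side.png

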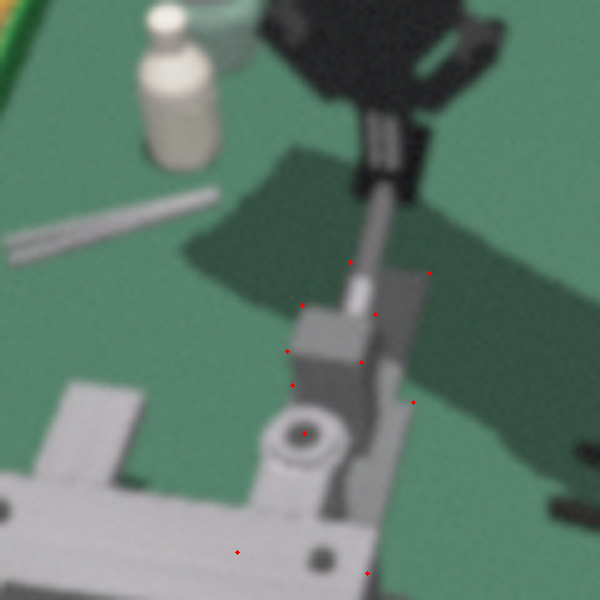

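>>> {"name": "jog_arm", "arguments": {
  "series": [
    [[0,0,0],[0.006,0,0.001],255],
    [[0,0,0],[0.012,0,0.002],255],
    [[0,0,0],[0.018,0,0.003],255],
    [[0,0,0],[0.024,0,0.004],255],
    [[0,0,0],[0.029,0,0.0045],255]
  ]
}}

```text
time: 11.08
position: [0.5962, -0.084, 0.0572]
ee_rot: [[0.0, 1.0, 0.009], [0.0, 0.009, -1.0], [-1.0, 0.0, -0.0]]
wrist_force: [-1.9, -1.8, 10.1]
width: -0.0
```

>>> {"name": "jog_arm", "arguments": {
  "series": [
    [[0,0,0],[0.003,0,0],255],
    [[0,0,0],[0.005,0,0],255],
    [[0,0,0],[0.005,0,0],255]
  ]
}}

```text
time: 11.45
position: [0.5963, -0.0841, 0.0524]
ee_rot: [[0.001, 1.0, 0.009], [-0.0, 0.009, -1.0], [-1.0, 0.001, 0.0]]
wrist_force: [-2.8, -2.1, 11.2]
width: 0.002
```

```bash
python3 ov.py v
```

```text
t 11.45 pos [ 0.5963 -0.0841  0.0524] yawdeg 0.51 q [-0.39  0.6   0.56  1.94 -0.47  0.73  0.46] F [-2.8 -2.1 11.2] w 0.002
turn [-0.0002  0.0001 -0.0005] shift [-0.1476 -0.0008 -0.01  ]
```

View pics/v_wrist.png

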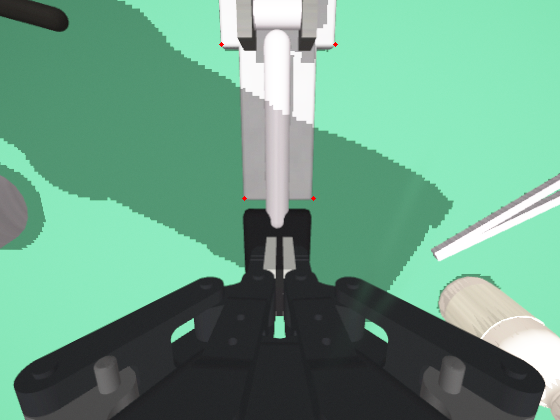

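View pics/v_side.png

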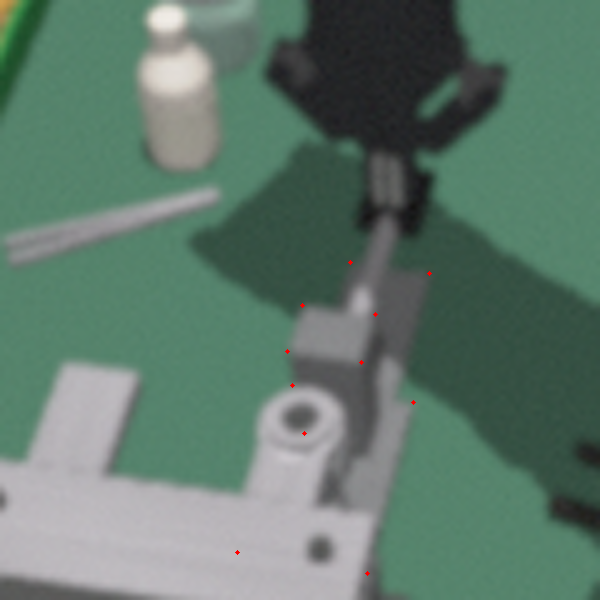

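>>> {"name": "jog_arm", "arguments": {
  "series": [
    [[0,0,0],[0.002,0,0],255],
    [[0,0,0],[0.003,0,0],255],
    [[0,0,0],[0.003,0,0],255]
  ]
}}

```text
time: 11.98
position: [0.5963, -0.084, 0.0495]
ee_rot: [[0.001, 1.0, 0.009], [0.0, 0.009, -1.0], [-1.0, 0.001, -0.0]]
wrist_force: [-2.9, -2.5, 9.9]
width: -0.0
```

>>> {"name": "jog_arm", "arguments": {
  "series": [
    [[0,0,0],[0.001,0,0],255],
    [[0,0,0],[0.0015,0,0],255],
    [[0,0,0],[0.0015,0,0],255]
  ]
}}

```text
time: 12.35
position: [0.5964, -0.084, 0.0487]
ee_rot: [[0.001, 1.0, 0.009], [0.0, 0.009, -1.0], [-1.0, 0.001, -0.0]]
wrist_force: [-6.2, -0.7, 24.6]
width: 0.0
```

>>> {"name": "jog_arm", "arguments": {
  "series": [
    [[0,0,0],[0,-0.0008,0],255],
    [[0,0,0],[0,-0.0008,0],255],
    [[0,0,0],[0,-0.0008,0],255]
  ]
}}

```text
time: 12.72
position: [0.5962, -0.084, 0.0488]
ee_rot: [[0.002, 1.0, 0.009], [0.0, 0.009, -1.0], [-1.0, 0.002, -0.0]]
wrist_force: [-2.4, -0.6, 22.5]
width: 0.001
```

```bash
python3 ov.py f
```

```text
t 12.72 pos [ 0.5962 -0.084   0.0488] yawdeg 0.51 q [-0.38  0.61  0.55  1.94 -0.47  0.72  0.46] F [-2.4 -0.6 22.5] w 0.001
turn [-0.0002 -0.0003 -0.0021] shift [-0.1512 -0.0005 -0.01  ]
```

View pics/f_wrist.png

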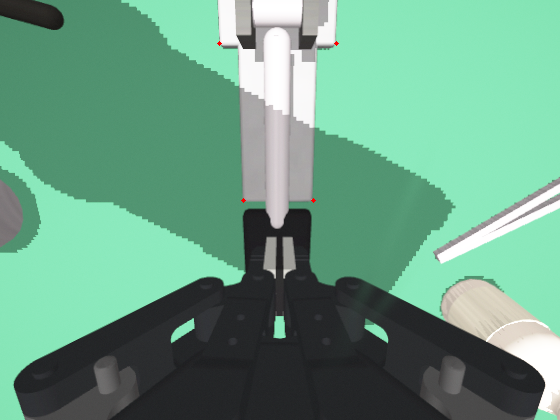

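View pics/f_side.png

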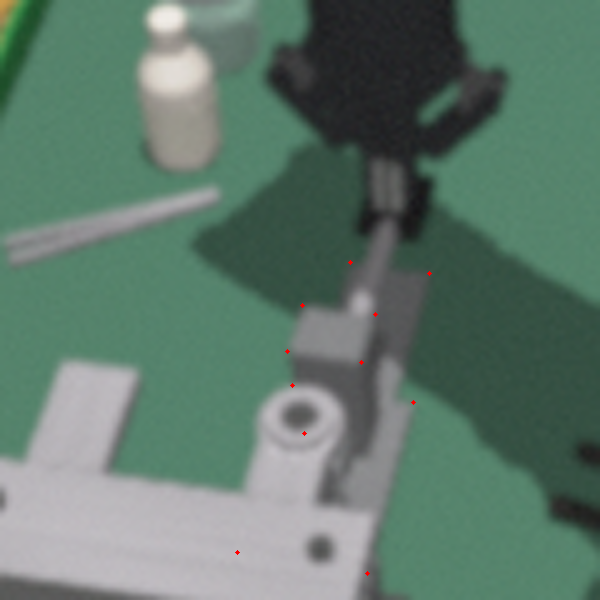

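```bash
python3 -c "
from h import *
s=sense();print(s['time'],s['position'],s['wrist_force'])
c=read_camera('side');cv2.imwrite('pics/fs.png',c['color'])
for z in(.085,.09,.093,.096):print(z,proj(c,[.5937,.1059,z]))
crop(c,225,235,275,285,12,'ring.png')
print(sense()['wrist_force'])"
```

```text
12.875 [ 0.59626381 -0.084029    0.04878253] [-2.27399307 -0.72056693 20.4047066 ]
0.085 [[250.16247942 254.03077609]]
0.09 [[250.00843508 252.66123486]]
0.093 [[249.91544484 251.83464653]]
0.096 [[249.82202822 251.00437977]]
[-3.04467965 -1.72867548 21.04821688]
```

View pics/fs.png

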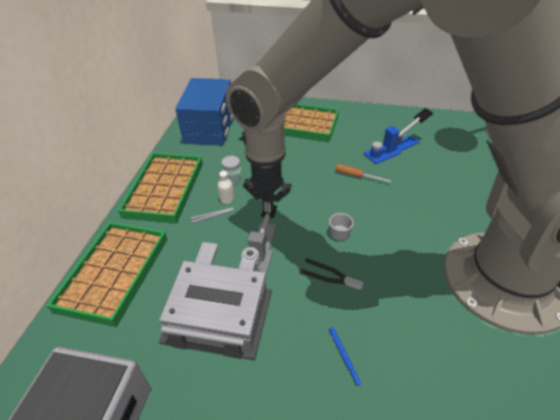

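View pics/ring.png

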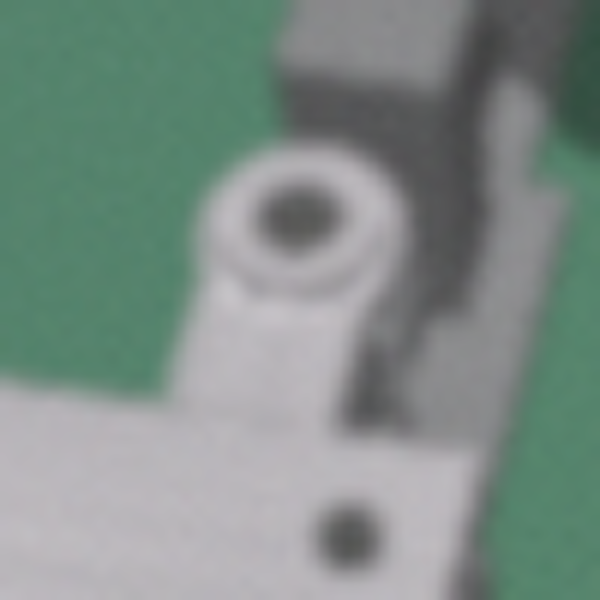

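```bash
python3 -c "
from station import *
print(finish_job())"
```

```text
the job is handed in; nothing more can be done
None
```

The grey jack is under the round ringed lug with its handle held at the stop and the plate lifted. I handed the job in at about 13 s of the 54 s allowed.

**What I did:** I gripped the jack by its pump post and carried it about 4 mm off the bench. I slid it in from the front of the press, set it down and let go. Then I pushed the paddle down with the closed fingertips, moving back along the handle's arc, and kept holding it.

**Last checks:**
- **Handle at its stop:** the push rose from about 10 N to about 25 N within about 1 mm. It was still 20–23 N when I handed in, against the roughly 12 N needed.
- **Plate up:** the lug ring's pixel in the side camera put its top at about 90–93 mm. That is 14–16 mm of lift, against about 16 mm expected.
- **Jack placement:** the wrist camera agreed with the planned jack pose to about 1 mm after release and while pushing. The side camera put the post about 1 px (roughly 2 mm) off, which is within its calibration error. The arm hid the jack's nose and saddle end in the top view, so that view could not confirm the placement.
- **Other things on the bench:** they looked undisturbed in the last side picture.

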